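# Snap the storage box lid shut

### The arm

A 6-joint arm with a two-finger parallel gripper is mounted at the origin on the work surface. World frame = base frame: x ahead of the robot, y to its left, z up, the work surface at z = 0. Lengths are in mm, angles in rad, forces in N, time in s.
With the tool pointing down it reaches from about 275 to 775 mm from the base axis. Payload 14.6 kg.
Tool frame: the origin (TCP) lies on the mounting face of the last link; the fingertips stand 173 mm ahead of it and the grasp point (between the pads) lies 155 mm ahead of it; z points along the fingers, y is the direction in which the jaws open and shut (so a half turn about z gives the same grasp; the last joint's range is limited). The gripper opens to 85 mm and grips with 20 to 120 N. Pads are 22 mm wide; open, the fingers measure 114 mm over their backs; the gripper's body (76 mm by 85 mm) begins 54 mm behind the grasp point. The pads swing forward as they close: fully open they stand 13 mm farther back than shut.
Start: joints at [-1.355, 0.263, -0.048, 1.259, 0, 1.415], TCP at [190.234, -489.326, 404.678] pointing down, gripper open.
Joint ranges: [-2.65, 2.65], [-0.89, 1.7], [-1.18, 1.37], [-2.13, 2.11], [-1.35, 1.29], [-3.14, 3.14]. Speed limits (rad/s): [1.89, 1.89, 2.57, 2.79, 3.14, 3.14].

### API

Orientations are given as a unit quaternion [w, x, y, z].
In Python, from rig import robot gives the robot as it stands.
- The arm moves only by the tool arm_command, never from a script. Its argument "targets" is one flat list of numbers, 7 for each row, row after row: the gripper command: -1 is fully open, 1 is shut, values between are in proportion, then the shift along the tool's x, y, z in m, then the turn, a rotation vector about the tool's x, y, z in degrees. A call has 1 to 8 rows; each row is the pose to reach, as a shift and turn from the pose measured when the call began, along the tool's axes at that moment; what a row does not reach only later rows make up. A row lasts 1/12 s, in which the tool goes at most 41.7 mm and 7.16 degrees, less where a joint would pass 70% of its speed; a pose out of reach is approached as far as the arm can. A call with a gripper value outside its range is refused whole. The fingers move at their own pace and stop on an object; "force" is the grip in N (left out, the last holds). Time passes only in rows, so rows that repeat a pose let the fingers close. It gives the time, the measured TCP pose, the force and the opening at its end, in the units of the state.
- robot.get_state(): the state, without advancing time (a new reading comes with each control period).
- robot.read_camera(name): name is "scene" or "side" or "wrist"; returns the picture (420x560x3 uint8, red, green, blue); there is no depth.
- robot.get_calibration(name): a dict with "fovy" (degrees; the focal length in pixels is half the picture's height over the tangent of half this angle, whatever the lens; pixels are square), "cx", "cy" (the principal point, pixels), "eye" and "rotation" of the camera in the world. Camera axes: x right, y down, z forward; pixel columns grow to the right and rows downward; lengths in mm; the calibration is good to about 2 mm. A picture is of the moment at which its call begins: read the wrist's pose just before it. get_calibration takes no time and is no camera call; for the wrist camera it gives the pose at the moment of the call.
- robot.job_done(): hands the job in, once; it reports no verdict.
The state is a dict: "time": time; "joint_pos": joint angles; "joint_vel": joint speeds; "joint_efforts": joint torques, N m; "eef_pos": TCP position; "ee_rot": TCP orientation; "ft_force": force on the tool from outside, world axes, zero at the start; "wrist_torque": the same for the moment, N m; "width": finger opening in mm.
Only numpy, scipy, OpenCV 4.12 (cv2) and the standard library are available. Lean on these libraries where they do the work, as an engineer would, in place of code of your own. Each camera call takes 0.05 s, during which the arm holds its last target. There are 200 camera calls.

### The job

The lid of the larger clear storage box is only laid on: all four of its corners still stand sprung up. Go round the rim and press each corner down until it clicks and stays shut, flush with the rest of the rim. Only press: do not pick up, tip or shove the box, and leave the things around it where they are.

Things in the scene. Friction and masses are not known exactly. Their poses are not given: they have to be found in the camera images.
- biscuit_box: the larger of two clear storage boxes, scones inside, white snap-fit lid; loose, 0.9 kg. Lid 200 x 160 mm, corners rounded 22 mm; base 176 x 136 mm. Origin: centre of its underside; x along the 200 mm side, z up. Heights: recessed lid middle 94.5 mm, rim 98 mm, shut corner 99 mm. Each lid corner is a flat springy triangular section, 64 mm along either edge, folding on a diagonal line
- corner_a (a point): point to press on the lid's +x +y corner (box axes): on the section's flat top, on the diagonal, 24 mm outside its fold and 12 mm inside the rounded tip; in plan +85 mm, +65 mm from the box's origin. About 106 mm above the counter while the corner is sprung up, 99 mm once shut; it moves with the section
- snap_a (a joint): snap of that +x +y corner: 0 = sprung up (tip about 11 mm high), 0.30 rad = shut, flush with the rim. Pressed straight down at its point it resists with about 6 N over the first 4 mm, then gives way and clicks past 0.23 rad (5.5 mm down), pulls itself shut (7 mm down) and stays; let go before the click it springs up again. The stop at 0.30 is hard
- corner_b (a point): point to press on the lid's -x +y corner (box axes): on the section's flat top, on the diagonal, 24 mm outside its fold and 12 mm inside the rounded tip; in plan -85 mm, +65 mm from the box's origin. About 106 mm above the counter while the corner is sprung up, 99 mm once shut; it moves with the section
- snap_b (a joint): snap of that -x +y corner: 0 = sprung up (tip about 11 mm high), 0.30 rad = shut, flush with the rim. Pressed straight down at its point it resists with about 6 N over the first 4 mm, then gives way and clicks past 0.23 rad (5.5 mm down), pulls itself shut (7 mm down) and stays; let go before the click it springs up again. The stop at 0.30 is hard
- corner_c (a point): point to press on the lid's -x -y corner (box axes): on the section's flat top, on the diagonal, 24 mm outside its fold and 12 mm inside the rounded tip; in plan -85 mm, -65 mm from the box's origin. About 106 mm above the counter while the corner is sprung up, 99 mm once shut; it moves with the section
- snap_c (a joint): snap of that -x -y corner: 0 = sprung up (tip about 11 mm high), 0.30 rad = shut, flush with the rim. Pressed straight down at its point it resists with about 6 N over the first 4 mm, then gives way and clicks past 0.23 rad (5.5 mm down), pulls itself shut (7 mm down) and stays; let go before the click it springs up again. The stop at 0.30 is hard
- corner_d (a point): point to press on the lid's +x -y corner (box axes): on the section's flat top, on the diagonal, 24 mm outside its fold and 12 mm inside the rounded tip; in plan +85 mm, -65 mm from the box's origin. About 106 mm above the counter while the corner is sprung up, 99 mm once shut; it moves with the section
- snap_d (a joint): snap of that +x -y corner: 0 = sprung up (tip about 11 mm high), 0.30 rad = shut, flush with the rim. Pressed straight down at its point it resists with about 6 N over the first 4 mm, then gives way and clicks past 0.23 rad (5.5 mm down), pulls itself shut (7 mm down) and stays; let go before the click it springs up again. The stop at 0.30 is hard
- small_box: bystander: smaller clear storage box with its white lid already shut, 150 x 110 x 71 mm; origin at the centre of its underside
- tart_tin: bystander: fluted round metal tin with a yellow tart, 180 mm across, 46 mm high; origin at the centre of its underside
- ring_cutter: bystander: steel ring pastry cutter, 62 mm across, 45 mm high, beside the long side of the box; origin at the centre of its underside
- dough_scraper: bystander: steel dough scraper with a wooden bar handle, lying flat, 125 x 92 x 22 mm, beside the other long side of the box; origin at its blade's centre, on the counter
- jam_jar: bystander: amber glass jar with a steel cap, 58 mm across, 88 mm high, near a short side of the box; origin at the centre of its underside
- pastry_brush: bystander: pastry brush lying flat on the robot's right, about 200 mm long, under 30 mm high; origin under its middle
- timer: bystander: small white kitchen timer lying flat, 62 x 62 x 21 mm; origin at the centre of its underside
- mug: bystander: white mug with a side handle, 82 mm across, 92 mm high; origin at the centre of its underside

How it is judged (in metres and radians):
At the end, for the whole second after the job is handed in: All four lid corners are shut (each snap at more than 0.26 of 0.30 rad), the box stands flat on the counter (under 6 mm up, under 0.05 rad tilted), at rest, within 35 mm of where it started, and no bystander has moved more than 25 mm (value of joint each of snap_a, snap_b, snap_c, snap_d above 0.26 rad and height (world z) of biscuit_box below 0.006 m and angle between biscuit_box's own z axis and vertical below 0.05 rad and distance of biscuit_box from where it was at the start of the episode below 0.035 m and linear speed of biscuit_box below 0.02 m/s and distance of each of small_box, tart_tin, ring_cutter, dough_scraper, jam_jar, pastry_brush, timer, mug from where it was at the start of the episode below 0.025 m); the robot touches nothing.
It fails at once if the box was lifted or tipped (over 12 mm up or 0.12 rad) (height (world z) of biscuit_box above 0.012 m or angle between biscuit_box's own z axis and vertical above 0.12 rad).
It fails at once if the box was shoved more than 35 mm (distance of biscuit_box from where it was at the start of the episode above 0.035 m).
It fails at once if a bystander was moved more than 25 mm (distance of any of small_box, tart_tin, ring_cutter, dough_scraper, jam_jar, pastry_brush, timer, mug from where it was at the start of the episode above 0.025 m).
It also fails if it takes over 42 s, if anything falls off the work surface, if the arm or the gripper's body presses on something with over 40 N, if the wrist force passes 120 N, or if a joint passes its speed limit or range.

## Working session

There is one attempt and no reset: what is moved stays moved. The work goes in short steps, Python scripts to look and compute and a tool call to move; the robot and the scene stay as the last step left them, time stands still between calls to the robot, and variables do not carry over. Pictures are saved under pics/ and viewed, about 8 in all and at most 12, crops included, and the job is handed in when it is done.

Besides the shell and the picture viewer there is one more tool, called by a JSON object that holds its "method" and its "body", one argument or row to a line. arm_command: Moves the arm, as the interface text tells. Its arguments: {"type":"object","properties":{"targets":{"type":"array","items":{"type":"number"}},"force":{"type":"number"}},"required":["targets"]}

```bash
mkdir -p pics
python3 - <<'E'
from rig import robot
import cv2
for n in ("scene","side"):
    im=robot.read_camera(n); cv2.imwrite(f"pics/{n}0.png",im[:,:,::-1]); c=robot.get_calibration(n); print(n,c)
s=robot.get_state(); print(s)
E
```

```text
scene {'fovy': 53.3645870003321, 'cx': 280.0196142460658, 'cy': 203.49201125550303, 'eye': array([1440.46172537,  -13.43366316,  878.81024168]), 'rotation': array([-0.28766153,  0.64240391,  0.64791131, -0.29116832])}
side {'fovy': 49.099919130988575, 'cx': 282.520947841789, 'cy': 208.52472341741924, 'eye': array([210.2289772 , 742.8589935 , 949.51244684]), 'rotation': array([ 0.08350453, -0.22610234,  0.89686799, -0.3708538 ])}
{'time': 0.1, 'joint_pos': array([-1.35533070e+00,  2.63500300e-01, -4.88332168e-02,  1.25937594e+00,
        1.24836159e-05,  1.41549658e+00]), 'joint_vel': array([-7.43139559e-05, -6.80603582e-04,  9.39046481e-04,  1.15970739e-03,
       -1.49742726e-03, -7.30851120e-05]), 'joint_efforts': array([ 2.07535486e-03, -6.38581324e+01,  3.85064149e+01,  1.01034011e-02,
       -9.85607176e-05, -4.34677787e-06]), 'eef_pos': array([ 190.20632478, -489.26866915,  404.27480715]), 'ee_rot': array([-4.56546660e-04,  9.82865682e-01,  1.84322659e-01, -7.49377772e-06]), 'ft_force': array([-0.01883813, -0.49696117,  0.19014703]), 'wrist_torque': array([-0.02524919, -0.0097148 , -0.05800305]), 'width': 85.29576271434463}
```

View pics/scene0.png

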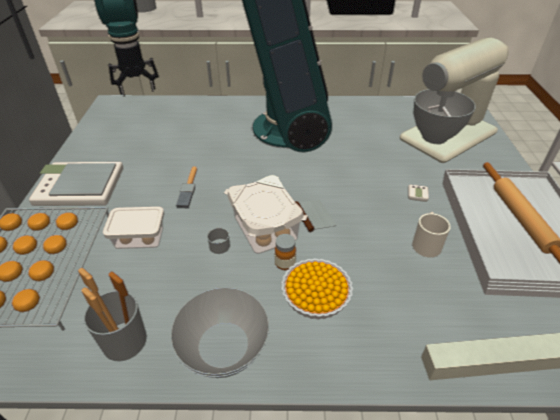

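View pics/side0.png

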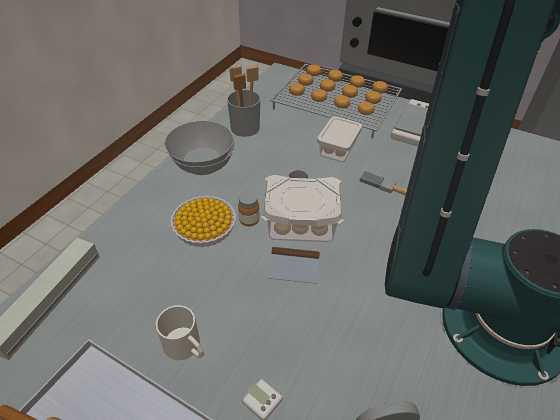

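Both views show the box with its white lid at about (264,205) in the scene picture and (302,200) in the side picture. The jar is close to its +x side, the ring cutter is on the right side, and the scraper is on the left. Next I'll get a rough pose and enlarge the lid.

```bash
cat > h.py <<'E'
import numpy as np, cv2
from scipy.spatial.transform import Rotation as R
def rot(q): return R.from_quat(np.roll(q,-1)).as_matrix()
def f(c): return 210/np.tan(np.radians(c['fovy']/2))
def cast(c,uv,z):
    uv=np.atleast_2d(uv).astype(float)
    d=np.c_[(uv[:,0]-c['cx'])/f(c),(uv[:,1]-c['cy'])/f(c),np.ones(len(uv))]@rot(c['rotation']).T
    return (c['eye']+d*((z-c['eye'][2])/d[:,2])[:,None])[:,:2]
def proj(c,P):
    p=(np.atleast_2d(P)-c['eye'])@rot(c['rotation']); return np.c_[p[:,0]/p[:,2]*f(c)+c['cx'],p[:,1]/p[:,2]*f(c)+c['cy']]
E
python3 - <<'E'
from h import *
from rig import robot
out=[]
for n,(x0,y0) in dict(scene=(215,165),side=(252,160)).items():
    im=cv2.imread(f"pics/{n}0.png"); c=robot.get_calibration(n)
    hsv=cv2.cvtColor(im,cv2.COLOR_BGR2HSV); m=((hsv[...,2]>185)&(hsv[...,1]<45)).astype(np.uint8)
    w=np.zeros_like(m); w[y0:y0+100,x0:x0+100]=m[y0:y0+100,x0:x0+100]
    cs=max(cv2.findContours(w,0,2)[0],key=cv2.contourArea)
    P=cast(c,cs[:,0],102).astype(np.float32); print(n,cv2.contourArea(cs),cv2.minAreaRect(P))
    v=im.copy(); cv2.drawContours(v,[cs],-1,(0,0,255),1)
    out.append(cv2.resize(np.vstack([im[y0:y0+75,x0:x0+100],v[y0:y0+75,x0:x0+100]]),None,fx=4,fy=4,interpolation=cv2.INTER_CUBIC))
cv2.imwrite("pics/crop.png",np.hstack(out))
c=robot.get_calibration("wrist"); s=robot.get_state(); T=rot(s['ee_rot']); print(c, T.T@(c['eye']-s['eef_pos']), T.T@rot(c['rotation']))
for n,uv in dict(cutter=(219,240),jar=(286,243),tin=(317,287)).items(): print(n,cast(robot.get_calibration("scene"),uv,45))
E
```

```text
scene 2527.0 ((560.662841796875, -68.72511291503906), (208.2293701171875, 170.4405059814453), 26.493833541870117)
side 2205.0 ((550.2542724609375, -57.172706604003906), (166.4955291748047, 182.0938720703125), 70.24939727783203)
{'fovy': 61.14516275514176, 'cx': 278.90941559758596, 'cy': 205.74773855332225, 'eye': array([ 255.94517469, -462.06502982,  373.94677653]), 'rotation': array([ 0.11793205,  0.81711305, -0.55841589, -0.08117875])} [71.12392122 -1.50876742 30.3403242 ] [[ 8.95592960e-04 -9.58960361e-01 -2.83538753e-01]
 [ 9.99999597e-01  8.74177227e-04  2.02058059e-04]
 [ 5.40974515e-05 -2.83538820e-01  9.58960758e-01]]
cutter [[ 655.28401827 -188.52351455]]
jar [[664.98744634  -5.40980199]]
tin [[810.97304662  70.32094596]]
```

View pics/crop.png

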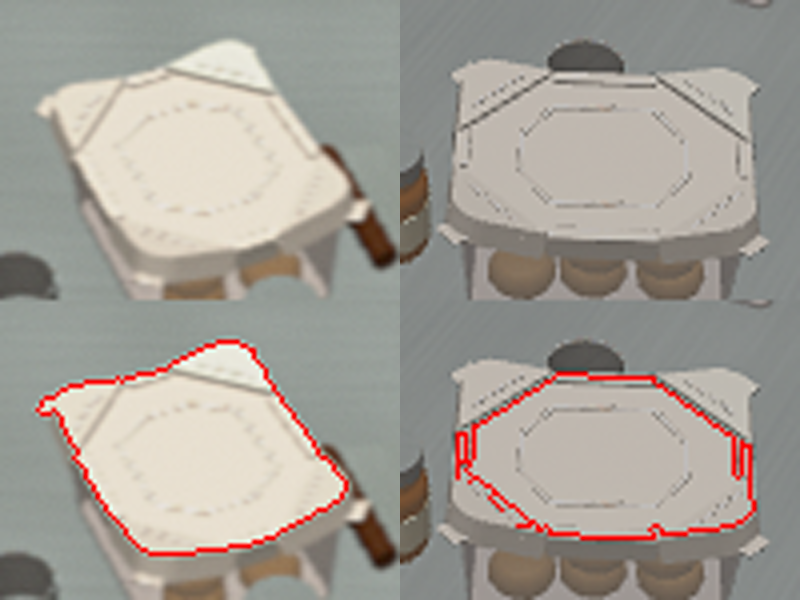

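Rough pose: centre about (555,-60), yaw about 25°. All four corners are up. I'll move the wrist camera over the lid, with the gripper shut.

{"method": "arm_command", "body": {
  "targets": [1, 0.45, -0.268, -0.07, 0, 0, 0, 1, 0.45, -0.268, -0.07, 0, 0, 0, 1, 0.45, -0.268, -0.07, 0, 0, 0, 1, 0.45, -0.268, -0.07, 0, 0, 0, 1, 0.45, -0.268, -0.07, 0, 0, 0, 1, 0.45, -0.268, -0.07, 0, 0, 0, 1, 0.45, -0.268, -0.07, 0, 0, 0, 1, 0.45, -0.268, -0.07, 0, 0, 0],
  "force": 60
}}

```text
time: 0.77
eef_pos: [394.2, -227.0, 449.0]
ee_rot: [-0.001, 0.983, 0.184, -0.0]
ft_force: [0.3, -1.0, -1.0]
width: -0.1
```

{"method": "arm_command", "body": {
  "targets": [1, 0.165, -0.098, -0.029, 0, 0, 0, 1, 0.165, -0.098, -0.029, 0, 0, 0, 1, 0.165, -0.098, -0.029, 0, 0, 0, 1, 0.165, -0.098, -0.029, 0, 0, 0, 1, 0.165, -0.098, -0.029, 0, 0, 0, 1, 0.165, -0.098, -0.029, 0, 0, 0, 1, 0.165, -0.098, -0.029, 0, 0, 0, 1, 0.165, -0.098, -0.029, 0, 0, 0]
}}

```text
time: 1.43
eef_pos: [512.3, -76.1, 477.8]
ee_rot: [-0.001, 0.983, 0.184, -0.0]
ft_force: [-0.4, -0.2, 0.3]
width: 0.1
```

Run:
```python
from h import *
from rig import robot
c=robot.get_calibration("wrist"); im=robot.read_camera("wrist")[:,:,::-1].copy(); np.save("w1.npy",c,allow_pickle=True)
s=robot.get_state(); print(s['eef_pos'],s['ft_force'],proj(c,[555,-60,98]))
cv2.imwrite("pics/w1.png",im)
```

```text
[512.10165153 -76.47417176 477.86758607] [ 0.71454511 -0.08665219  0.9205228 ] [[281.44601532 127.99844354]]
```

View pics/w1.png

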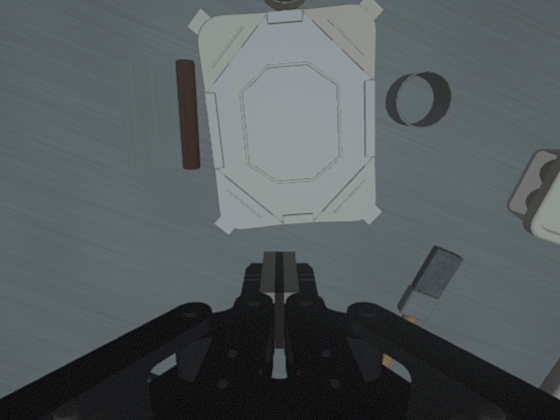

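The wrist view shows the whole lid: the centre is at about (291,120), and the four sprung corners are near (200,20), (372,10), (372,213) and (227,225). The jar is at the top, the cutter at (420,98) and the scraper handle at (188,115). I'll fit the four sides, which sit at rim height.

```bash
cat > fit.py <<'E'
from h import *
im=cv2.imread("pics/w1.png"); c=np.load("w1.npy",allow_pickle=True).item()
g=cv2.GaussianBlur(cv2.cvtColor(im,cv2.COLOR_BGR2GRAY),(3,3),0); g[235:]=0; g[:,:150]=0; g[:,480:]=0
t=cv2.threshold(g[:235,150:400],0,255,cv2.THRESH_OTSU)[0]
cs=max(cv2.findContours((g>t).astype(np.uint8),0,1)[0],key=cv2.contourArea)
P=cast(c,cs[:,0],98); o=P.mean(0); a=np.radians(25)
for k in range(8):
    M=np.array([[np.cos(a),np.sin(a)],[-np.sin(a),np.cos(a)]]); L=(P-o)@M.T
    S={}
    for n,(i,s) in dict(px=(0,1),mx=(0,-1),py=(1,1),my=(1,-1)).items():
        h=(100,80)[i]; q=L[(abs(L[:,1-i])<(22,40)[i])&(abs(s*L[:,i]-h)<15)]
        S[n]=np.polyfit(q[:,1-i],q[:,i],1) if len(q)>5 else None
    d=np.array([(S['px'][1]+S['mx'][1])/2,(S['py'][1]+S['my'][1])/2]); o=o+M.T@d; a+=(S['py'][0]+S['my'][0])/2
print(t,o,np.degrees(a),{k:np.round(v,3) for k,v in S.items()})
v=im.copy(); cv2.drawContours(v,[cs],-1,(0,0,255),1)
T=rot([0,.98287,.18432,0])
for n,x,y in (("a",85,65),("b",-85,65),("c",-85,-65),("d",85,-65)):
    w=o+M.T@np.array([x,y]); print(n,np.round(w,1)); p=proj(c,[*w,106])[0].astype(int); cv2.circle(v,p,3,(0,255,0),1)
cv2.imwrite("pics/fit.png",cv2.resize(v[:240,150:410],None,fx=2.4,fy=2.4))
E
python3 fit.py
```

```text
121.0 [560.70268086 -68.18306504] 25.669671018217137 {'px': array([2.4000e-02, 9.8799e+01]), 'mx': array([ 1.0000e-03, -9.8799e+01]), 'py': array([-0.   , 78.914]), 'my': array([  0.   , -78.914])}
a [609.2  27.2]
b [455.9 -46.4]
c [ 512.2 -163.6]
d [665.5 -89.9]
```

View pics/fit.png

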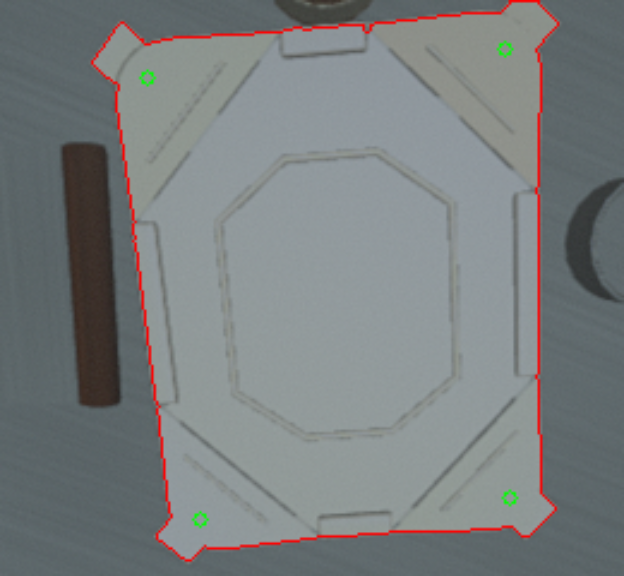

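The sides fit 198 x 158 mm with parallel edges, centre (560.7,-68.2) and yaw 25.7°. The press points fall where they should on the four corner sections. First corner is c: go above it.

{"method": "arm_command", "body": {
  "targets": [1, -0.0315, 0.081, -0.0, 0, 0, 0, 1, -0.0315, 0.081, 0.06, 0, 0, 0, 1, -0.0315, 0.081, 0.1, 0, 0, 0, 1, -0.0315, 0.081, 0.14, 0, 0, 0, 1, -0.0315, 0.081, 0.173, 0, 0, 0, 1, -0.0315, 0.081, 0.173, 0, 0, 0, 1, -0.0315, 0.081, 0.173, 0, 0, 0, 1, -0.0315, 0.081, 0.173, 0, 0, 0]
}}

```text
time: 2.15
eef_pos: [511.2, -164.0, 305.0]
ee_rot: [-0.001, 0.983, 0.183, -0.001]
ft_force: [0.6, 0.9, 0.2]
width: 0.1
```

{"method": "arm_command", "body": {
  "targets": [1, 0.001, 0, 0.015, 0, 0, 0, 1, 0.001, 0, 0.02, 0, 0, 0, 1, 0.001, 0, 0.022, 0, 0, 0, 1, 0.001, 0, 0.024, 0, 0, 0, 1, 0.001, 0, 0.026, 0, 0, 0, 1, 0.001, 0, 0.028, 0, 0, 0, 1, 0.001, 0, 0.028, 0, 0, 0]
}}

```text
time: 2.73
eef_pos: [512.3, -164.2, 278.2]
ee_rot: [0.0, 0.983, 0.183, -0.0]
ft_force: [-1.5, -4.5, 4.5]
width: 0.2
```

{"method": "arm_command", "body": {
  "targets": [1, 0, 0, 0.002, 0, 0, 0, 1, 0, 0, 0.004, 0, 0, 0, 1, 0, 0, 0.005, 0, 0, 0, 1, 0, 0, 0.006, 0, 0, 0, 1, 0, 0, 0.007, 0, 0, 0, 1, 0, 0, 0.007, 0, 0, 0]
}}

```text
time: 3.23
eef_pos: [512.4, -164.1, 272.1]
ee_rot: [0.001, 0.983, 0.183, 0.0]
ft_force: [-3.9, 1.5, 13.8]
width: 0.2
```

It hit the hard stop at the expected height with 14 N. Lift and go over b.

{"method": "arm_command", "body": {
  "targets": [1, 0, 0, -0.033, 0, 0, 0, 1, -0.01, -0.13, -0.033, 0, 0, 0, 1, -0.01, -0.13, -0.033, 0, 0, 0, 1, -0.01, -0.13, -0.033, 0, 0, 0, 1, -0.01, -0.13, -0.033, 0, 0, 0, 1, -0.01, -0.13, -0.033, 0, 0, 0, 1, -0.01, -0.13, -0.015, 0, 0, 0, 1, -0.01, -0.13, -0.015, 0, 0, 0]
}}

```text
time: 3.9
eef_pos: [456.3, -46.7, 285.4]
ee_rot: [0.0, 0.983, 0.183, -0.001]
ft_force: [-1.5, -0.1, -0.9]
width: -0.1
```

{"method": "arm_command", "body": {
  "targets": [1, 0, 0, 0.003, 0, 0, 0, 1, 0, 0, 0.005, 0, 0, 0, 1, 0, 0, 0.007, 0, 0, 0, 1, 0, 0, 0.009, 0, 0, 0, 1, 0, 0, 0.011, 0, 0, 0, 1, 0, 0, 0.013, 0, 0, 0, 1, 0, 0, 0.014, 0, 0, 0, 1, 0, 0, 0.0145, 0, 0, 0]
}}

```text
time: 4.57
eef_pos: [456.6, -47.1, 271.8]
ee_rot: [0.001, 0.983, 0.183, -0.0]
ft_force: [-8.6, 0.3, 29.1]
width: 0.1
```

Same stop at b. Next is a.

{"method": "arm_command", "body": {
  "targets": [1, 0, 0, -0.033, 0, 0, 0, 1, 0.169, -0.014, -0.033, 0, 0, 0, 1, 0.169, -0.014, -0.033, 0, 0, 0, 1, 0.169, -0.014, -0.033, 0, 0, 0, 1, 0.169, -0.014, -0.033, 0, 0, 0, 1, 0.169, -0.014, -0.033, 0, 0, 0, 1, 0.169, -0.014, -0.033, 0, 0, 0, 1, 0.169, -0.014, -0.015, 0, 0, 0]
}}

```text
time: 5.23
eef_pos: [610.0, 26.5, 288.7]
ee_rot: [0.001, 0.983, 0.183, 0.002]
ft_force: [0.5, -0.3, 0.4]
width: -0.1
```

{"method": "arm_command", "body": {
  "targets": [1, -0.001, -0.001, 0.005, 0, 0, 0, 1, -0.001, -0.001, 0.008, 0, 0, 0, 1, -0.001, -0.001, 0.01, 0, 0, 0, 1, -0.001, -0.001, 0.012, 0, 0, 0, 1, -0.001, -0.001, 0.014, 0, 0, 0, 1, -0.001, -0.001, 0.016, 0, 0, 0, 1, -0.001, -0.001, 0.017, 0, 0, 0, 1, -0.001, -0.001, 0.017, 0, 0, 0]
}}

```text
time: 5.9
eef_pos: [608.3, 26.7, 272.3]
ee_rot: [0.002, 0.983, 0.183, 0.002]
ft_force: [-2.1, 0.3, 5.5]
width: 0.0
```

{"method": "arm_command", "body": {
  "targets": [1, 0, 0, 0.001, 0, 0, 0, 1, 0, 0, 0.001, 0, 0, 0]
}}

```text
time: 6.07
eef_pos: [608.1, 26.5, 272.2]
ee_rot: [0.001, 0.983, 0.183, 0.002]
ft_force: [-0.4, 2.5, 7.0]
width: -0.3
```

At a it has stopped at 272.2, the same height as the others. Now d.

{"method": "arm_command", "body": {
  "targets": [1, 0, 0, -0.033, 0, 0, 0, 1, 0.0115, 0.129, -0.033, 0, 0, 0, 1, 0.0115, 0.129, -0.033, 0, 0, 0, 1, 0.0115, 0.129, -0.033, 0, 0, 0, 1, 0.0115, 0.129, -0.033, 0, 0, 0, 1, 0.0115, 0.129, -0.033, 0, 0, 0, 1, 0.0115, 0.129, -0.015, 0, 0, 0, 1, 0.0115, 0.129, -0.015, 0, 0, 0]
}}

```text
time: 6.73
eef_pos: [663.9, -89.1, 285.5]
ee_rot: [0.001, 0.983, 0.183, 0.0]
ft_force: [-0.3, 0.1, -1.2]
width: 0.2
```

{"method": "arm_command", "body": {
  "targets": [1, 0, 0, 0.004, 0, 0, 0, 1, 0, 0, 0.006, 0, 0, 0, 1, 0, 0, 0.008, 0, 0, 0, 1, 0, 0, 0.01, 0, 0, 0, 1, 0, 0, 0.012, 0, 0, 0, 1, 0, 0, 0.014, 0, 0, 0, 1, 0, 0, 0.015, 0, 0, 0, 1, 0, 0, 0.015, 0, 0, 0]
}}

```text
time: 7.4
eef_pos: [664.0, -88.6, 272.2]
ee_rot: [0.001, 0.983, 0.183, 0.002]
ft_force: [-0.5, 0.8, 14.1]
width: -0.3
```

Now lift and return to the earlier viewing pose to check.

{"method": "arm_command", "body": {
  "targets": [1, 0, 0, -0.035, 0, 0, 0, 1, -0.03, -0.01, -0.07, 0, 0, 0, 1, -0.137, -0.066, -0.206, 0, 0, 0, 1, -0.137, -0.066, -0.206, 0, 0, 0, 1, -0.137, -0.066, -0.206, 0, 0, 0, 1, -0.137, -0.066, -0.206, 0, 0, 0, 1, -0.137, -0.066, -0.206, 0, 0, 0, 1, -0.137, -0.066, -0.206, 0, 0, 0]
}}

```text
time: 8.07
eef_pos: [509.1, -75.1, 482.0]
ee_rot: [0.002, 0.983, 0.183, 0.004]
ft_force: [-0.5, -0.1, -0.0]
width: 0.1
```

{"method": "arm_command", "body": {
  "targets": [1, 0, 0, 0, 0, 0, 0, 1, 0, 0, 0, 0, 0, 0]
}}

```text
time: 8.23
eef_pos: [509.1, -74.9, 481.9]
ee_rot: [0.002, 0.983, 0.183, 0.004]
ft_force: [-0.2, 0.6, -0.1]
width: 0.1
```

```bash
python3 - <<'E'
from h import *
from rig import robot
c=robot.get_calibration("wrist"); im=robot.read_camera("wrist")[:,:,::-1].copy(); np.save("w2.npy",c,allow_pickle=True); cv2.imwrite("pics/w2.png",im)
s=robot.get_state(); print(s['time'],s['eef_pos'],s['ft_force'])
a=robot.read_camera("scene")[165:240,215:315,::-1]; b=robot.read_camera("side")[160:235,252:352,::-1]
cv2.imwrite("pics/chk.png",np.vstack([cv2.resize(np.hstack([a,b]),None,fx=4,fy=4,interpolation=2)]))
E
sed 's/w1/w2/g;s/fit.png/fit2.png/' fit.py | python3 -
```

```text
8.2833 [509.41110037 -74.96194202 481.29174953] [ 0.78730999 -0.34362051  0.09789149]
122.0 [560.99076363 -68.07190834] 25.553683175497206 {'px': array([1.40e-02, 9.74e+01]), 'mx': array([ 1.10e-02, -9.74e+01]), 'py': array([2.0000e-03, 7.8482e+01]), 'my': array([-2.0000e-03, -7.8482e+01])}
a [609.6  27.2]
b [456.3 -46.1]
c [ 512.3 -163.4]
d [665.7 -90. ]
```

View pics/chk.png

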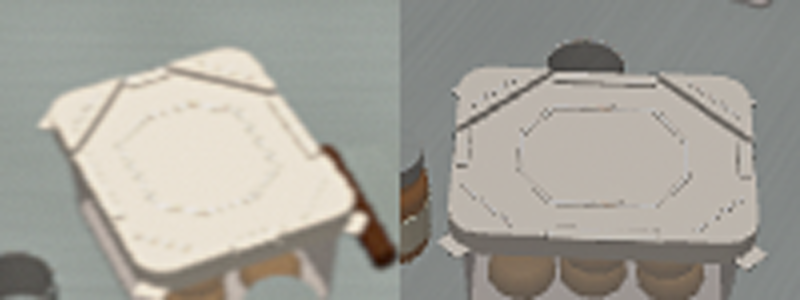

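View pics/w2.png

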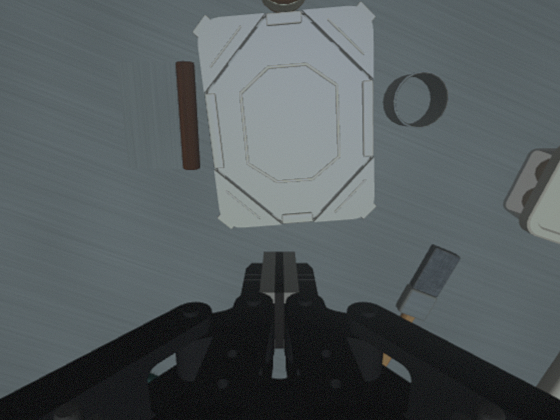

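All four corners are now flush. Their shade matches the rim, the tilted tabs have drawn in at (203,25), (367,14), (370,211) and (225,221), and the side and scene rims run straight. The neighbouring items haven't moved, so I'm handing in.

```bash
python3 -c "
from rig import robot
print(robot.job_done())"
```

```text
the job is handed in; nothing more can be done
None
```

All four corners of the larger box's lid are pressed shut, and I handed the job in at about 8.3 s of the 42 s allowed. The rig reports no verdict, and the snap angles can't be read, so "shut" rests on the press heights and the pictures.

- **Pressing:** With the gripper shut I pressed c, b, a and d in that order. Each stopped at the same tool height, 271.8–272.3 mm, which is where a shut corner should be. The highest wrist force reading was about 29 N, at corner b. The stop at corner a was softer, at 5–7 N, but it reached the same height.
- **Checks:** The last scene, side and wrist pictures show all four corners flush with the rim. The fitted box position changed by about 0.3 mm and 0.1°. The cutter, scraper and jar beside the box look unmoved, and the arm is clear of everything.
- **Not checked:** I did not measure the bystanders' positions. The mug, tin and timer were outside the final pictures, but the arm never went near them.

No check failed or disagreed.

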